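# Return two chisels to the spring-clip rack

### The job

Put the two chisels that lie loose on the bench back into the sloping chisel rack: press each one into the empty pair of spring clips that fits the thickness of its handle, with the cutting edge up the slope and the handle centred between its two clips, until both clips have snapped round the handle and it sits fully home. Leave the two chisels already in the rack, and everything else on the bench, where they are.

Things in the scene. Friction and masses are not known exactly. Their poses are not given: they have to be found in the camera images.
- big_mid (a point): larger loose chisel, on its axis half-way along the handle; x towards the cutting edge, z up while it lies. Wooden handle: round bar 28 mm thick, 110 mm long, between two 9 mm long six-sided steel rings 32 mm across flats; blade 25 mm wide; 200 mm in all. Lies level on its rings, axis 16 mm above the bench. About 0.15 kg, blade end heavier
- big_edge (a point): middle of the larger chisel's cutting edge, 136 mm from big_mid along x
- small_mid (a point): smaller loose chisel, on its axis half-way along the handle; x towards the cutting edge, z up while it lies. Wooden handle: round bar 20 mm thick, 110 mm long, between two 9 mm long six-sided steel rings 24 mm across flats; blade 10 mm wide; 188 mm in all. Lies level on its rings, axis 12 mm above the bench. About 0.08 kg
- small_edge (a point): middle of the smaller chisel's cutting edge, 124 mm from small_mid along x
- clip_big_seat: empty pair of spring clips for a 28 mm handle. Origin: where the middle of the handle lies when home, half-way between the two clips, 118 mm above the bench. x: up the slope (35 degrees above level, away from the robot), the line of the homed chisel; y: along the rack; z: square out of the sloping face, leaning 35 degrees from vertical towards the robot. Press along -z
- clip_small_seat: empty pair of spring clips for a 20 mm handle: same arrangement and axes as clip_big_seat, origin likewise the middle of the handle when home
- clip_big_low (a point): lower clip of the big pair, on the handle's line, 38 mm down the slope from the pair's origin (the upper one is 38 mm up). Each clip: 14 mm wide, two sprung steel jaws whose tips rise 23 mm above the origin and open 37 mm wide; a handle meets them about 20 mm before it is home. Pressing into both clips together takes about 12 to 18 N, then it snaps down on a steel saddle over the last 6 mm
- clip_small_low (a point): lower clip of the small pair, 38 mm down the slope from the pair's origin. As in the big pair, but jaw tips rise 20 mm above the origin and open 31 mm wide; a handle meets them about 16 mm before it is home; about 10 to 15 N for both clips together
- rack: fixed dark wooden rack, 376 mm long (y), 0.22 m deep, 0.16 m high; origin on the bench under its middle. Pairs of clips at y = -135, -45, 45, 135 mm, in varying order, 90 mm apart. Each clip stands on one of two slats, faces 20 mm below the clips' origins; between the two slats 48 mm, and between the two clips of a pair 62 mm, are open for the fingers
- stored_a: a chisel with a 28 mm handle already held in the rack; origin half-way along its handle, on the axis. Leave it
- stored_b: a chisel with a 20 mm handle already held in the rack; origin half-way along its handle, on the axis. Leave it
- panel: small carved wooden panel 150 x 100 x 23 mm lying flat, origin under its centre
- sanding_block: cork sanding block 95 x 55 x 33 mm, origin under its centre
- mallet: dark wooden carver's mallet standing on its head, 92 mm across, 220 mm high, origin under its centre
- stone: sharpening stone on a wooden base, 210 x 85 x 41 mm, origin under its centre
Mind the look-alikes: they are no part of the job. What is shaped like the part that bears big_mid but red is not meant.

How it is judged:
At the end, for the whole second after the job is handed in: each loose chisel is held in the pair of clips of its own size: the middle of its handle within 3 mm of the seat origin across the rack and square to the rack's face, and within 15 mm along the slope; its axis within 0.08 rad of the slope, cutting edge upwards; nothing else disturbed (z of big_mid in the frame of clip_big_seat between -0.003 and 0.003 m and y of big_mid in the frame of clip_big_seat between -0.003 and 0.003 m and x of big_mid in the frame of clip_big_seat between -0.015 and 0.015 m and angle between the x axis of big_mid and the x axis of clip_big_seat, either way round below 0.08 rad and x of big_edge in the frame of clip_big_seat above 0.1 m and z of small_mid in the frame of clip_small_seat between -0.003 and 0.003 m and y of small_mid in the frame of clip_small_seat between -0.003 and 0.003 m and x of small_mid in the frame of clip_small_seat between -0.015 and 0.015 m and angle between the x axis of small_mid and the x axis of clip_small_seat, either way round below 0.08 rad and x of small_edge in the frame of clip_small_seat above 0.1 m); the robot touches nothing.
It fails at once if a chisel that was already in the rack is moved by more than 8 mm (distance of any of stored_a, stored_b from where it was at the start of the episode above 0.008 m).
It fails at once if anything else standing on the bench is moved by more than 25 mm (distance of any of panel, sanding_block, mallet, stone from where it was at the start of the episode above 0.025 m).
It also fails if it takes over 59 s, if anything falls off the work surface, if the arm or the gripper's body presses on something with over 40 N, if the wrist force passes 120 N, or if a joint passes its speed limit or range.

### The arm

A 6-joint arm with a two-finger parallel gripper is mounted at the origin on the work surface. World frame = base frame: x ahead of the robot, y to its left, z up, the work surface at z = 0. Lengths are in m, angles in rad, forces in N, time in s.
With the tool pointing down it reaches from about 0.35 to 0.975 m from the base axis. Payload 4.9 kg.
Tool frame: the origin (TCP) lies midway between the tips of the shut fingers; the grasp point (between the pads) lies 19 mm behind it (arm.tcp_to_grasp is the distance from the TCP to the grasp point, in m); z points along the fingers, y is the line along which they close (so a half turn about z gives the same grasp; the last joint's range is limited). The gripper opens to 85 mm and grips with 20 to 120 N. Pads are 22 mm wide; open, the fingers measure 114 mm over their backs; the gripper's body (76 mm by 85 mm) begins 54 mm behind the grasp point. The pads swing forward as they close: fully open they stand 13 mm farther back than shut.
Start: joints at [1.151, 0.053, 1.613, -0, 1.476, -0.119], TCP at [0.185, 0.597, 0.231] pointing down, gripper open.
Joint ranges: [-3.01, 3.01], [-1.01, 2.22], [0.06, 2.58], [-1.02, 4.17], [0.09, 2.62], [-3.14, 3.14]. Speed limits (rad/s): [2.57, 2.57, 3.14, 3.14, 3.14, 3.14].

### API

Orientations are given as a unit quaternion [w, x, y, z].
In Python, from cell import monitor, optics, job_done, arm gives the robot as it stands. The module is installed in compiled form; this text tells all that it offers.
- The arm moves only by the tool jog_arm, never from a script. Its argument "rows" is a list of rows, each a list of 7 numbers: the shift along the tool's x, y, z each as a share of 800 mm, from -1 to 1, then the turn, a rotation vector about the tool's x, y, z each as a share of 1.5 rad, from -1 to 1, then the opening, from 0 (shut) to 1 (fully open). In form: [[x, y, z, ax, ay, az, jaw], ...]. A call has 1 to 12 rows; each row is the pose to reach, as a shift and turn from the pose commanded when the call began, along the tool's axes at that moment; what a row does not reach only later rows make up. A row lasts 1/8 s, in which the tool goes at most 62.5 mm and 10.7 degrees, less where a joint would pass 70% of its speed; a pose out of reach is approached as far as the arm can. A call with a number of a shift or a turn outside -1 to 1 is refused whole. A call with a gripper value outside its range is refused whole. The fingers move at their own pace and stop on an object; "squeeze" is the grip in N (left out, the last holds). Time passes only in rows, so rows that repeat a pose let the fingers close. It gives the time, the measured TCP pose, the force, the opening and the grip force at its end, in the units of the state.
- monitor.read_state(): the state, without advancing time (a new reading comes with each control period).
- optics.camera(name): name is "side" or "top"; returns a dict with "img" (480x640x3 uint8, red, green, blue), "range_z" (480x640 float32, m along the optical axis (not along the pixel's ray), 0 where there is no reading), "vfov" (degrees; the focal length in pixels is half the picture's height over the tangent of half this angle, whatever the lens; pixels are square), "cx", "cy" (the principal point, pixels), "D" ([k1, k2, p1, p2, k3] as OpenCV has them; the pictures are not rectified), "rvec" (rotation vector, rad) and "tvec" (3), from world to camera coordinates, as OpenCV has them. Camera axes: x right, y down, z forward; pixel columns grow to the right and rows downward; lengths in m; the calibration is good to about 2 mm. A picture is of the moment at which its call begins.
- job_done(): hands the job in; it is judged then, once.
The state is a dict: "time_s": time; "q": joint angles; "qd": joint speeds; "joint_efforts": joint torques, N m; "ee_pos": TCP position; "ee_rot": TCP orientation; "wrist_force": force on the tool from outside, world axes, zero at the start; "torque": the same for the moment, N m; "opening": finger opening in m; "finger_force": force on a finger pad.
Only numpy, scipy, OpenCV 4.12 (cv2) and the standard library are available. Lean on these libraries where they do the work, as an engineer would, in place of code of your own. Each camera call takes 0.05 s, during which the arm holds its last target. There are 200 camera calls.

## Working session

There is one attempt and no reset: what is moved stays moved. The work goes in short steps, Python scripts to look and compute and a tool call to move; the robot and the scene stay as the last step left them, time stands still between calls to the robot, and variables do not carry over. Pictures are saved under pics/ and viewed, at most 10 in all, crops included, and the job is handed in when it is done.

Besides the shell and the picture viewer there is one more tool, called after "Request:" by a JSON object that holds its "fn" and its "kwargs". jog_arm: Moves the arm, as the interface text tells. Its arguments: {"type":"object","properties":{"rows":{"type":"array","items":{"type":"array","items":{"type":"number","minimum":-1,"maximum":1}}},"squeeze":{"type":"number"}},"required":["rows"]}

```bash
mkdir -p pics
cat > h.py <<'E'
import numpy as np,cv2,pickle
from scipy.spatial.transform import Rotation as R
def load(n): return pickle.load(open(n+'.pkl','rb'))
def cal(c):
    f=240/np.tan(np.radians(c['vfov'])/2)
    K=np.array([[f,0,c['cx']],[0,f,c['cy']],[0,0,1.]])
    return K,np.array(c['D'],float),cv2.Rodrigues(np.array(c['rvec'],float))[0],np.array(c['tvec'],float).ravel()
def cloud(c):
    K,D,Rm,t=cal(c)
    v,u=np.mgrid[0:480,0:640]
    p=cv2.undistortPoints(np.stack([u,v],-1).reshape(-1,1,2).astype(float),K,D).reshape(480,640,2)
    P=np.dstack([p,np.ones((480,640))])*c['range_z'][...,None]
    return (P-t)@Rm
def ray(c,uv,z):
    K,D,Rm,t=cal(c)
    p=cv2.undistortPoints(np.array(uv,float).reshape(-1,1,2),K,D).reshape(-1,2)
    d=np.c_[p,np.ones(len(p))]@Rm; o=-t@Rm
    return o+d*((z-o[2])/d[:,2])[:,None]
def proj(c,P):
    K,D,Rm,t=cal(c)
    return cv2.projectPoints(np.array(P,float),Rm,t,K,D)[0].reshape(-1,2)
def snap(tag):
    from cell import optics
    for n in('side','top'):
        c=optics.camera(n); pickle.dump(dict(c),open(f'{n}{tag}.pkl','wb')); cv2.imwrite(f'pics/{n}{tag}.png',c['img'][...,::-1])
E
python3 - <<'E'
from h import *
snap('0')
for n in('side0','top0'):
    c=load(n);K,D,Rm,t=cal(c);print(n,-t@Rm,Rm[2],K[0,0],D)
from cell import monitor;print(monitor.read_state())
E
```

```text
side0 [0.07658354 0.9488451  1.2074086 ] [ 0.22193853 -0.64881649 -0.72786018] 599.5233828391346 [0.03248737 0.         0.         0.         0.        ]
top0 [ 0.2930815  -0.02627946  1.35222902] [ 0.12396763 -0.00983791 -0.99223749] 563.6613633236967 [-0.00258715  0.          0.          0.          0.        ]
{'time_s': 0.1, 'q': array([ 1.15099574e+00,  5.32912355e-02,  1.61411166e+00, -2.34287843e-05,
        1.47600706e+00, -1.19003665e-01]), 'qd': array([-0.0003595 , -0.00196826, -0.00239199,  0.00082224, -0.00174989,
       -0.0020775 ]), 'joint_efforts': array([ 1.28494426e-04, -3.94903493e+01, -3.71362603e+01, -1.79211665e-04,
        3.92289046e-03, -2.19760585e-05]), 'ee_pos': array([0.18495953, 0.59643259, 0.23021262]), 'ee_rot': array([-2.30601851e-04,  1.49830939e-01,  9.88711214e-01, -8.78979265e-04]), 'wrist_force': array([0.32270031, 0.35684057, 0.53880695]), 'torque': array([-0.07904795,  0.00067201,  0.01351622]), 'finger_force': 0.0, 'opening': 0.08474536703850695}
```

View pics/top0.png

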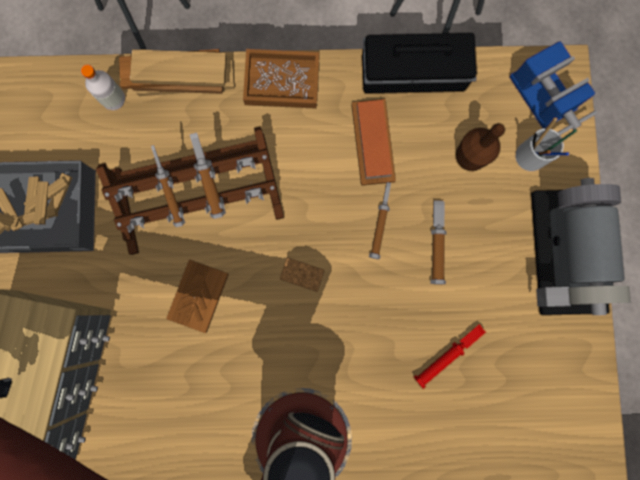

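View pics/side0.png

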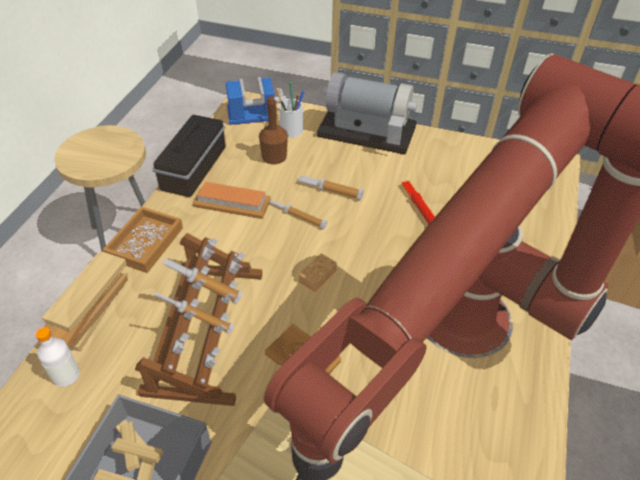

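The top view shows the rack with stored chisels at about (170,190) and (205,175), and empty pairs at the left (~(130,200)) and right (~(260,180)). The small loose chisel is at (380,230), the big one at (438,245), and the red decoy at (450,355). The side view agrees.

Run:
```python
from h import *
t=load('top0');s=load('side0')
a=cv2.resize(t['img'][120:260,90:290],None,fx=4,fy=4,interpolation=3)[:,:,::-1]
b=cv2.resize(s['img'][225:415,130:270],None,fx=3.1,fy=3.1,interpolation=3)[:,:,::-1]
cv2.imwrite('pics/ropt.png',a);cv2.imwrite('pics/rops.png',b)
C=cloud(t);C2=cloud(s)
# loose chisels: points above bench
for n,c,CC,boxes in(('top',t,C,{'small':(170,265,362,396),'big':(190,295,425,452)}),('side',s,C2,{'small':(195,235,268,332),'big':(170,205,292,368)})):
  for k,(r0,r1,c0,c1) in boxes.items():
    P=CC[r0:r1,c0:c1].reshape(-1,3);I=c['img'][r0:r1,c0:c1].reshape(-1,3)
    h=cv2.cvtColor(c['img'][r0:r1,c0:c1],cv2.COLOR_RGB2HSV).reshape(-1,3)
    m=(P[:,2]>.008)&(P[:,2]<.036)
    if k=='small': m&=P[:,0]<P[m,0].min()+.17
    Q=P[m];ctr=np.median(Q,0);u,sv,vt=np.linalg.svd((Q-Q.mean(0))[:,:2],full_matrices=False)
    d=vt[0]*np.sign(vt[0][0]);pr=(Q[:,:2]-Q.mean(0)[:2])@d
    print(n,k,m.sum(),'butt',Q.mean(0)[:2]+d*pr.min(),'end',Q.mean(0)[:2]+d*pr.max(),'L',np.ptp(pr),'zmax',np.percentile(Q[:,2],97),'yaw',np.arctan2(d[1],d[0]))
# rack cloud heights
P=C[120:260,90:290].reshape(-1,3);m=P[:,2]>.03
print(P[m].min(0),P[m].max(0))
```

```text
top small 559 butt [ 0.41372469 -0.18232549] end [ 0.58126614 -0.22183381] L 0.1721367133069625 zmax 0.026728280304084737 yaw -0.23158151678513894
top big 977 butt [ 0.34817053 -0.32873646] end [ 0.57171877 -0.34724885] L 0.22431345834155164 zmax 0.033722044073832995 yaw -0.08262305496247352
side small 368 butt [ 0.41202839 -0.1785676 ] end [ 0.58310766 -0.21897846] L 0.17578723941264196 zmax 0.0269087502295626 yaw -0.2319595808216641
side big 574 butt [ 0.34709144 -0.32282892] end [ 0.54914514 -0.34218457] L 0.20297866834132516 zmax 0.03313573019442646 yaw -0.09550315235610583
[ 0.2930815  -0.02627946  0.03002374] [0.71087615 0.49117808 1.35222902]
```

View pics/ropt.png

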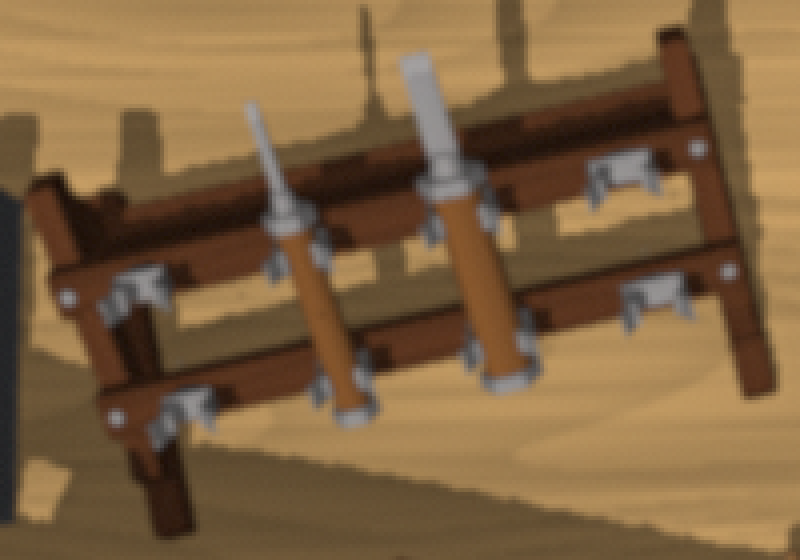

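View pics/rops.png

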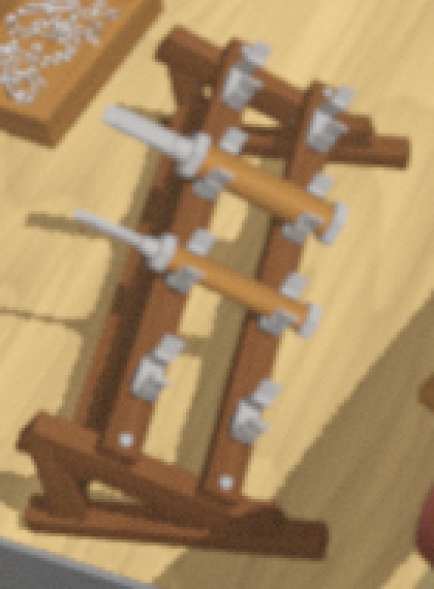

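```bash
cat > rack.py <<'E'
from h import *
t=load('top0');s=load('side0')
# rough from pixels: dark-wood + plane at 35deg ; RANSAC on rack cloud
rng=np.random.default_rng(0)
D={}
for n,c,(r0,r1,c0,c1) in(('top',t,(120,260,90,290)),('side',s,(225,415,130,270))):
    P=cloud(c)[r0:r1,c0:c1].reshape(-1,3);h=cv2.cvtColor(c['img'][r0:r1,c0:c1],cv2.COLOR_RGB2HSV).reshape(-1,3).astype(int)
    m=(P[:,2]>.04)&(P[:,2]<.22)&(P[:,1]<.6);P=P[m];h=h[m];D[n]=(P,h)
    wood=P[(h[:,1]>90)&(h[:,2]<125)]
    best=0
    for _ in range(4000):
        a=wood[rng.integers(len(wood),size=3)];nn=np.cross(a[1]-a[0],a[2]-a[0]);l=np.linalg.norm(nn)
        if l<1e-4: continue
        nn/=l;nn*=np.sign(nn[2])
        if abs(nn[2]-np.cos(np.radians(35)))>.05: continue
        k=(abs((wood-a[0])@nn)<.003).sum()
        if k>best:best=k;bn=nn;ba=a[0]
    for _ in range(5):
        q=wood[abs((wood-ba)@bn)<.003];ba=q.mean(0);bn=np.linalg.svd(q-ba,full_matrices=False)[2][2];bn*=np.sign(bn[2])
    print(n,len(wood),len(q),'n',bn,'tilt',np.degrees(np.arccos(bn[2])),'yaw',np.arctan2(-bn[1],-bn[0]),'plane z at pt',ba)
    # rack frame: y along the rack
    yaw=np.arctan2(-bn[1],-bn[0]);ey=np.array([-np.sin(yaw),np.cos(yaw),0]);ez=bn;ex=np.cross(ey,ez)
    # handles
    hd=P[(h[:,1]>140)&(h[:,2]>135)&((P-ba)@bn>.008)];
    print(' handle pts',len(hd))
    yy=(hd-ba)@ey
    cl=[hd[yy<np.median(yy)],hd[yy>=np.median(yy)]]
    print(' handles y',[((k-ba)@ey).mean().round(4) for k in cl],'top h',[np.percentile((k-ba)@ez,95).round(4) for k in cl],'x',[np.percentile((k-ba)@ex,[2,50,98]).round(4) for k in cl])
    for k in cl:
        d=np.linalg.svd(k-k.mean(0),full_matrices=False)[2][0];d*=np.sign(d[0]);print('  axis',d,'yaw',np.arctan2(d[1],d[0]),'pitch',np.degrees(np.arcsin(d[2])))
    mt=P[(h[:,1]<70)];a=(mt-ba)
    for i,(lo,hi) in enumerate(((-.3,-.0),(0,.3))):
        pass
    np.save(n+'_mt.npy',mt);pickle.dump((ba,ex,ey,ez),open(n+'_fr.pkl','wb'))
    Y=a@ey;X=a@ex;Z=a@ez
    H,e=np.histogram(Y[Z>.012],bins=np.arange(-.22,.22,.01));print(' metal hist',[(round(v,3),int(k)) for v,k in zip(e,H) if k])
E
python3 rack.py
```

```text
top 5761 2017 n [-0.55939751 -0.12340705  0.81966159] tilt 34.949067970979435 yaw 0.2171292788047773 plane z at pt [0.57035278 0.2373655  0.1030013 ]
 handle pts 7
 handles y [np.float64(-0.0413), np.float64(0.029)] top h [np.float64(0.0322), np.float64(0.0279)] x [array([-0.0379, -0.0063,  0.0241]), array([0.0054, 0.0157, 0.0204])]
  axis [0.78743943 0.1661272  0.5935831 ] yaw 0.2079223839393098 pitch 36.41169043894126
  axis [ 0.06915795 -0.99725795 -0.0263392 ] yaw -1.5015590672362862 pitch -1.5092993982607237
 metal hist [(np.float64(-0.16), 47), (np.float64(-0.15), 17), (np.float64(-0.13), 45), (np.float64(-0.12), 21), (np.float64(-0.07), 80), (np.float64(-0.06), 156), (np.float64(-0.05), 194), (np.float64(-0.04), 93), (np.float64(-0.03), 31), (np.float64(0.02), 36), (np.float64(0.03), 110), (np.float64(0.04), 133), (np.float64(0.05), 84), (np.float64(0.06), 4), (np.float64(0.11), 38), (np.float64(0.12), 37), (np.float64(0.13), 15), (np.float64(0.14), 93), (np.float64(0.15), 4)]
side 2509 343 n [0.52680198 0.12728711 0.84040327] tilt 32.81727114317476 yaw -2.9045142807169166 pla
[... 505 characters left out ...]
6), (np.float64(-0.14), 7), (np.float64(-0.13), 52), (np.float64(-0.12), 22), (np.float64(-0.11), 73), (np.float64(-0.1), 28), (np.float64(-0.09), 1), (np.float64(-0.07), 1), (np.float64(-0.05), 1), (np.float64(-0.04), 91), (np.float64(-0.03), 131), (np.float64(-0.02), 63), (np.float64(-0.01), 27), (np.float64(0.01), 2), (np.float64(0.02), 1), (np.float64(0.04), 39), (np.float64(0.05), 115), (np.float64(0.06), 156), (np.float64(0.07), 89), (np.float64(0.08), 39), (np.float64(0.1), 1), (np.float64(0.11), 2), (np.float64(0.13), 35), (np.float64(0.14), 37), (np.float64(0.15), 12), (np.float64(0.16), 30), (np.float64(0.17), 61), (np.float64(0.18), 1), (np.float64(0.19), 6), (np.float64(0.2), 3)]
```

```bash
cat > clips.py <<'E'
from h import *
ba,ex,ey,ez=pickle.load(open('top_fr.pkl','rb'))
t=load('top0');s=load('side0')
for n,c,(r0,r1,c0,c1) in(('top',t,(120,260,90,290)),('side',s,(225,415,130,270))):
    A=(cloud(c)[r0:r1,c0:c1].reshape(-1,3)-ba);X,Y,Z=A@ex,A@ey,A@ez
    sat=cv2.cvtColor(c['img'][r0:r1,c0:c1],cv2.COLOR_RGB2HSV).reshape(-1,3)[:,1]
    f=(abs(Z)<.006)&(abs(X)<.09)&(abs(Y)<.18)&(sat>90);print(n,'face Z',np.median(Z[f]),'slat X hist',np.histogram(X[f],bins=np.arange(-.09,.091,.01))[0])
    for y0 in(-.05,.04):
        m=(Z>.012)&(Z<.06)&(abs(Y-y0)<.03)&(sat>130)
        print(' stored',y0,m.sum(),'Y',np.percentile(Y[m],[3,97]).round(4),'X',np.percentile(X[m],[1,99]).round(4),'Ztop',np.percentile(Z[m],95).round(4))
    for y0 in(-.14,.13):
      for lo,hi in((-.08,0.),(0.,.08)):
        m=(Z>.008)&(Z<.05)&(abs(Y-y0)<.035)&(X>lo)&(X<hi)&(sat<90)
        y=Y[m];x=X[m]; 
        if m.sum()<10: print('few');continue
        md=(y.min()+y.max())/2
        l=y[y<md];r=y[y>=md]
        hi_=m&(Z>.03);yh=Y[hi_]
        print(' clip',y0,lo,m.sum(),'Y',np.percentile(y,[3,97]).round(4),'gap',l.max().round(4),r.min().round(4),'X',np.percentile(x,[3,50,97]).round(4),'Zmax',np.percentile(Z[m],97).round(4),'hiY',np.sort(yh)[[0,-1]].round(4) if len(yh) else 0)
E
python3 clips.py
```

```text
top face Z 5.4698223156913184e-08 slat X hist [  0   0   0 134 356 438 315   2   0   0   0 285 391 574  26   0   0   0]
 stored -0.05 472 Y [-0.0597 -0.0352] X [-0.0557  0.0477] Ztop 0.0369
 stored 0.04 337 Y [0.0337 0.0513] X [-0.0544  0.0478] Ztop 0.033
 clip -0.14 -0.08 97 Y [-0.156  -0.1174] gap -0.1389 -0.1362 X [-0.0477 -0.0386 -0.0317] Zmax 0.0453 hiY [-0.1569 -0.1168]
 clip -0.14 0.0 89 Y [-0.1565 -0.1179] gap -0.1374 -0.1353 X [0.0283 0.0368 0.0439] Zmax 0.0456 hiY [-0.1573 -0.117 ]
 clip 0.13 -0.08 126 Y [0.1179 0.1491] gap 0.1324 0.133 X [-0.0475 -0.0387 -0.0323] Zmax 0.0422 hiY [0.1155 0.1495]
 clip 0.13 0.0 136 Y [0.1173 0.1488] gap 0.1329 0.1331 X [0.0285 0.0375 0.044 ] Zmax 0.0418 hiY [0.1148 0.1512]
side face Z -0.0001758479605511697 slat X hist [  2   1   0  71 211 313 266   3   0   0   0 149 226 408  61   0   0   0]
 stored -0.05 380 Y [-0.053 -0.032] X [-0.0533  0.0486] Ztop 0.037
 stored 0.04 312 Y [0.0389 0.0559] X [-0.1737  0.0485] Ztop 0.0329
 clip -0.14 -0.08 129 Y [-0.1558 -0.1163] gap -0.1369 -0.1327 X [-0.0467 -0.0399 -0.0321] Zmax 0.0443 hiY [-0.1599 -0.1162]
 clip -0.14 0.0 136 Y [-0.1562 -0.1172] gap -0.1387 -0.1348 X [0.0285 0.0359 0.0424] Zmax 0.0451 hiY [-0.1574 -0.1166]
 clip 0.13 -0.08 167 Y [0.1167 0.1503] gap 0.1323 0.1329 X [-0.0477 -0.0393 -0.0323] Zmax 0.0424 hiY [0.1127 0.1529]
 clip 0.13 0.0 162 Y [0.1169 0.1505] gap 0.1327 0.1329 X [0.0294 0.0378 0.0439] Zmax 0.0408 hiY [0.1136 0.1518]
```

```bash
cat > plan.py <<'E'
from h import *
from cell import monitor
ba,ex,ey,ez=pickle.load(open('top_fr.pkl','rb'))
seat={'big':ba-.0013*ex-.137*ey+.02*ez,'small':ba-.0013*ex+.1335*ey+.02*ez}
mid={'big':np.array([.411,-.3316,.016]),'small':np.array([.4753,-.1947,.012])}
yaw={'big':-.09,'small':-.2318}
Rs=np.c_[-ex,ey,-ez]
def Rl(k):
    d=np.array([np.cos(yaw[k]),np.sin(yaw[k]),0]);return np.c_[-d,np.cross([0,0,-1],-d),[0,0,-1]]
def rows(*wps,start=None):
    """row numbers for each (pos,R) relative to the present pose"""
    if start is None:
        st=monitor.read_state();q=st['ee_rot'];start=(st['ee_pos'],R.from_quat([q[1],q[2],q[3],q[0]]).as_matrix())
    p,M=start
    for P,N in wps:
        d=M.T@(P-p);w=R.from_matrix(M.T@N).as_rotvec()
        print(np.r_[d/.8,w/1.5].round(4).tolist(),'mm',round(np.linalg.norm(d)*1e3),'deg',round(np.degrees(np.linalg.norm(w))))
def state():
    s=monitor.read_state();print(s['time_s'],s['ee_pos'].round(4),s['wrist_force'].round(1),s['opening'],s['finger_force'])
E
python3 - <<'E'
from plan import *
print(seat,ex,ey,ez)
w=(np.array([.5,.12,.36]),Rl('big'));rows(w)
a=(np.r_[mid['big'][:2],.12],Rl('big'));rows(a,(np.r_[mid['big'][:2],.004],Rl('big')),start=w)
E
```

```text
{'big': array([0.58763781, 0.10088459, 0.11864983]), 'small': array([0.52936475, 0.36503322, 0.11864983])} [0.80041586 0.1765774  0.57284804] [-0.2154272  0.9765199  0.       ] [-0.55939751 -0.12340705  0.81966159]
[-0.5525, -0.4524, -0.1615, -0.0012, -0.0003, -0.1405] mm 586 deg 12
[0.0601, -0.5722, 0.3, 0.0, 0.0, 0.0] mm 519 deg 0
[0.0601, -0.5722, 0.445, 0.0, 0.0, 0.0] mm 582 deg 0
```

Request:
{"fn": "jog_arm", "kwargs": {"rows": [[-0.5525, -0.4525, -0.1615, 0, 0, -0.1405, 0.7], [-0.5525, -0.4525, -0.1615, 0, 0, -0.1405, 0.7], [-0.5525, -0.4525, -0.1615, 0, 0, -0.1405, 0.7], [-0.5525, -0.4525, -0.1615, 0, 0, -0.1405, 0.7], [-0.5525, -0.4525, -0.1615, 0, 0, -0.1405, 0.7], [-0.5525, -0.4525, -0.1615, 0, 0, -0.1405, 0.7], [-0.5525, -0.4525, -0.1615, 0, 0, -0.1405, 0.7], [-0.5525, -0.4525, -0.1615, 0, 0, -0.1405, 0.7], [-0.5525, -0.4525, -0.1615, 0, 0, -0.1405, 0.7], [-0.5525, -0.4525, -0.1615, 0, 0, -0.1405, 0.7], [-0.5525, -0.4525, -0.1615, 0, 0, -0.1405, 0.7]], "squeeze": 80}}

```text
time_s: 1.48
ee_pos: [0.5006, 0.1189, 0.3603]
ee_rot: [-0.0, 0.047, 0.999, 0.0]
wrist_force: [-0.1, -0.1, 0.2]
opening: 0.0596
finger_force: 0.0
```

Request:
{"fn": "jog_arm", "kwargs": {"rows": [[0.06, -0.572, 0.3, 0, 0, 0, 0.7], [0.06, -0.572, 0.3, 0, 0, 0, 0.7], [0.06, -0.572, 0.3, 0, 0, 0, 0.7], [0.06, -0.572, 0.3, 0, 0, 0, 0.7], [0.06, -0.572, 0.3, 0, 0, 0, 0.7], [0.06, -0.572, 0.3, 0, 0, 0, 0.7], [0.06, -0.572, 0.3, 0, 0, 0, 0.7], [0.06, -0.572, 0.3, 0, 0, 0, 0.7], [0.06, -0.572, 0.3, 0, 0, 0, 0.7], [0.06, -0.572, 0.3, 0, 0, 0, 0.7], [0.06, -0.572, 0.3, 0, 0, 0, 0.7]]}}

```text
time_s: 2.85
ee_pos: [0.4121, -0.33, 0.1214]
ee_rot: [0.001, 0.044, 0.999, -0.0]
wrist_force: [0.1, -0.6, -0.0]
opening: 0.0598
finger_force: 0.0
```

Run:
```python
from plan import *
snap('1')
c=load('top1');d=load('side1')
cv2.imwrite('pics/g1.png',np.hstack([cv2.resize(c['img'][170:310,370:500],(400,430)),cv2.resize(d['img'][130:270,240:370],(400,430))])[:,:,::-1])
state()
rows((np.r_[mid['big'][:2],.12],Rl('big')),(np.r_[mid['big'][:2],.004],Rl('big')))
# recheck loose chisel axes from both clouds of first look, ring-height points only
for n,b in(('top0',{'small':(170,265,362,396),'big':(190,295,425,452)}),('side0',{'small':(195,235,268,332),'big':(170,205,292,368)})):
  c=load(n);C=cloud(c)
  for k,(r0,r1,c0,c1) in b.items():
    P=C[r0:r1,c0:c1].reshape(-1,3);h=cv2.cvtColor(c['img'][r0:r1,c0:c1],cv2.COLOR_RGB2HSV).reshape(-1,3)
    dd=np.array([np.cos(yaw[k]),np.sin(yaw[k]),0]);e=np.array([-dd[1],dd[0],0]);A=P-mid[k]
    top=(P[:,2]>(.027 if k=='big' else .019))&(abs(A@dd)<.05)&(P[:,2]<.04)
    x=A[top]@dd;y=A[top]@e;print(n,k,top.sum(),np.polyfit(x,y,1).round(4),'cross mean')
```

```text
2.95 [ 0.4122 -0.3302  0.1217] [ 0.5 -0.1 -1. ] 0.05978406182861174 0.0
[0.0013, -0.0018, 0.0021, -0.0007, 0.0011, 0.0014] mm 2 deg 0
[0.0015, -0.0017, 0.1471, -0.0007, 0.0011, 0.0014] mm 118 deg 0
top0 small 214 [ 0.0035 -0.0024] cross mean
top0 big 288 [ 0.0262 -0.0033] cross mean
side0 small 115 [-0.0091  0.0008] cross mean
side0 big 126 [0.021  0.0005] cross mean
```

View pics/g1.png

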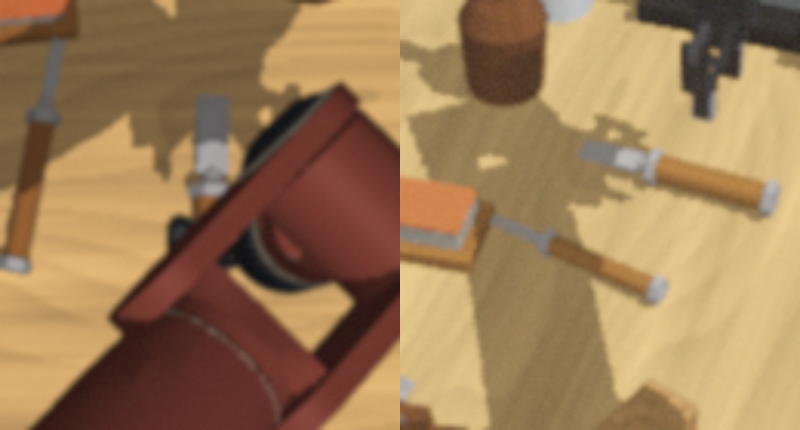

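The top view shows the gripper over the big chisel's handle, with the chisel at crop pixel (210,190). The side view shows both loose chisels undisturbed. Descending.

Request:
{"fn": "jog_arm", "kwargs": {"rows": [[0, 0, 0.07, 0, 0, -0.016, 0.7], [0, 0, 0.12, 0, 0, -0.016, 0.7], [0, 0, 0.145, 0, 0, -0.016, 0.7], [0, 0, 0.145, 0, 0, -0.016, 0.7], [0, 0, 0.145, 0, 0, -0.016, 0.0], [0, 0, 0.145, 0, 0, -0.016, 0.0], [0, 0, 0.145, 0, 0, -0.016, 0.0], [0, 0, 0.145, 0, 0, -0.016, 0.0], [0, 0, 0.145, 0, 0, -0.016, 0.0], [0, 0, 0.145, 0, 0, -0.016, 0.0]], "squeeze": 80}}

```text
time_s: 4.2
ee_pos: [0.4125, -0.3324, 0.007]
ee_rot: [0.001, 0.033, 0.999, -0.001]
wrist_force: [-0.6, 1.0, 7.1]
opening: 0.0254
finger_force: 78.8
```

Run:
```python
from plan import *
state()
```

```text
4.2 [ 0.4125 -0.3324  0.007 ] [-0.6  1.   7.1] 0.025392340448454544 78.79501461982727
```

Request:
{"fn": "jog_arm", "kwargs": {"rows": [[0, 0, -0.05, 0, 0, 0, 0.0], [0, 0, -0.12, 0, 0, 0, 0.0], [0, 0, -0.2, 0, 0, 0, 0.0], [0, 0, -0.25, 0, 0, 0, 0.0], [0, 0, -0.25, 0, 0, 0, 0.0], [0, 0, -0.25, 0, 0, 0, 0.0]]}}

```text
time_s: 4.95
ee_pos: [0.4105, -0.3306, 0.2031]
ee_rot: [-0.001, 0.033, 0.999, 0.001]
wrist_force: [-0.1, -0.3, -1.8]
opening: 0.0251
finger_force: 79.0
```

Run:
```python
from plan import *
state()
snap('2')
c=load('top2');d=load('side2')
q=monitor.read_state()['ee_pos'];u=proj(d,[q])[0].astype(int);v=proj(c,[q])[0].astype(int);print(u,v)
f=lambda I,p:cv2.resize(I[max(p[1]-70,0):p[1]+70,p[0]-65:p[0]+65],(400,430))
cv2.imwrite('pics/g2.png',np.hstack([f(c['img'],v),f(d['img'],u)])[:,:,::-1])
```

```text
4.95 [ 0.4105 -0.3306  0.2031] [-0.1 -0.3 -1.8] 0.02509851421283531 78.99045467376709
[343 139] [455 249]
```

View pics/g2.png

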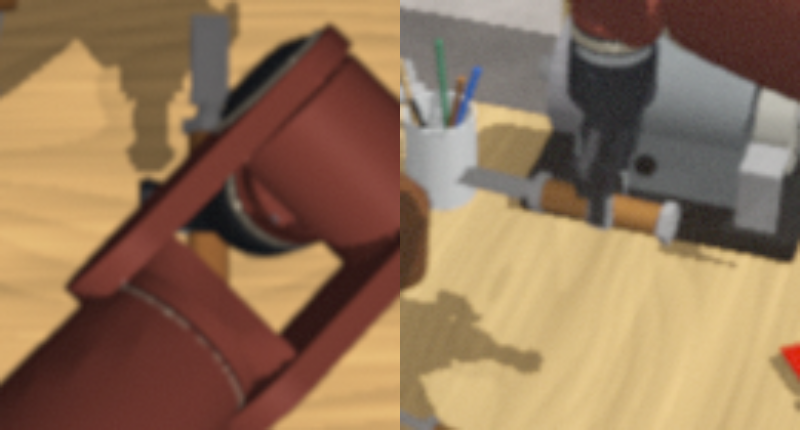

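The side view shows the big chisel held across the handle, about level, with the pad at crop (600,205) near the handle middle. Next I measure its pose in the hand.

```bash
cat > hold.py <<'E'
from plan import *
import sys
def held(tag):
    st=monitor.read_state();q=st['ee_rot'];M=R.from_quat([q[1],q[2],q[3],q[0]]).as_matrix()
    for n in('side','top'):
        c=load(n+tag);A=(cloud(c).reshape(-1,3)-st['ee_pos'])@M
        h=cv2.cvtColor(c['img'],cv2.COLOR_RGB2HSV).reshape(-1,3).astype(int)
        # tool x=-chisel x
        near=(abs(A[:,1])<.022)&(abs(A[:,2]+.012)<.035)
        hd=near&(abs(A[:,0])<.075)&(h[:,1]>120)&(h[:,0]<20)&(abs(A[:,0])>.012)
        al=near&(abs(A[:,0])<.16)
        print(n,hd.sum())
        if hd.sum()<20: continue
        B=A[hd];x=B[:,0]
        print('  handle x',np.percentile(x,[1,99]).round(4),'whole x',np.percentile(A[al][:,0],[.5,99.5]).round(4),'y',np.percentile(B[:,1],[5,50,95]).round(4),'z',np.percentile(B[:,2],[3,50,97]).round(4),'slope y,z',np.polyfit(x,B[:,1],1).round(4),np.polyfit(x,B[:,2],1).round(4))
if __name__=='__main__': held(sys.argv[1])
E
python3 hold.py 2
python3 - <<'E'
from plan import *
st=monitor.read_state()
g=.009;s=seat['big']
w0=(np.array([.50,-.12,.30]),Rs);w1=(s+ez*(.06-g),Rs);w2=(s+ez*(.03-g),Rs);w3=(s-ez*g,Rs)
rows(w0,w1);print('from w1');rows(w2,w3,start=w1)
E
```

```text
side 262
  handle x [-0.0521  0.0492] whole x [-0.1342  0.0635] y [-0.0034  0.0096  0.0162] z [-0.0267 -0.0188 -0.0023] slope y,z [-0.0102  0.0084] [-0.012  -0.0174]
top 148
  handle x [-0.0529  0.0419] whole x [-0.1359  0.0405] y [-0.0125  0.0019  0.0128] z [-0.0264 -0.021  -0.0119] slope y,z [-0.1661  0.0036] [-0.0562 -0.0196]
[-0.0944, 0.2699, -0.1223, -0.0552, -0.4059, -0.1837] mm 249 deg 39
[-0.151, 0.5419, 0.0528, -0.0552, -0.4059, -0.1837] mm 452 deg 39
from w1
[-0.0, -0.0, 0.0375, 0.0, 0.0, 0.0] mm 30 deg 0
[0.0, 0.0, 0.075, 0.0, 0.0, 0.0] mm 60 deg 0
```

Request:
{"fn": "jog_arm", "kwargs": {"rows": [[-0.094, 0.27, -0.122, -0.055, -0.406, -0.184, 0], [-0.094, 0.27, -0.122, -0.055, -0.406, -0.184, 0], [-0.094, 0.27, -0.122, -0.055, -0.406, -0.184, 0], [-0.094, 0.27, -0.122, -0.055, -0.406, -0.184, 0], [-0.094, 0.27, -0.122, -0.055, -0.406, -0.184, 0], [-0.151, 0.542, 0.053, -0.055, -0.406, -0.184, 0], [-0.151, 0.542, 0.053, -0.055, -0.406, -0.184, 0], [-0.151, 0.542, 0.053, -0.055, -0.406, -0.184, 0], [-0.151, 0.542, 0.053, -0.055, -0.406, -0.184, 0], [-0.151, 0.542, 0.053, -0.055, -0.406, -0.184, 0], [-0.151, 0.542, 0.053, -0.055, -0.406, -0.184, 0]]}}

```text
time_s: 6.42
ee_pos: [0.5594, 0.0935, 0.1596]
ee_rot: [0.298, -0.105, 0.948, 0.031]
wrist_force: [-0.2, -0.0, -1.4]
opening: 0.0251
finger_force: 79.6
```

```bash
cat > chk.py <<'E'
from plan import *
import sys
def chk(tag,k):
    snap(tag);state()
    s=seat[k];rs=[14,16] if k=='big' else [10,12]
    st=monitor.read_state();print('tcp in seat mm',((st['ee_pos']-s)@np.c_[ex,ey,ez]*1e3).round(1))
    for n in('side','top'):
        c=load(n+tag);A=(cloud(c).reshape(-1,3)-s)@np.c_[ex,ey,ez]
        h=cv2.cvtColor(c['img'],cv2.COLOR_RGB2HSV).reshape(-1,3).astype(int)
        m=(abs(A[:,0])<.08)&(abs(A[:,1])<.025)&(A[:,2]>-.01)&(A[:,2]<.10)&(h[:,1]>130)&(h[:,0]<20)&(h[:,2]>70)
        al=(abs(A[:,0])<.2)&(abs(A[:,1])<.02)&(A[:,2]>-.01)&(A[:,2]<.10)
        if m.sum()<20: print(n,'few',m.sum());continue
        B=A[m]*1e3;print(n,m.sum(),'x',np.percentile(B[:,0],[1,99]).round(1),'all x',(np.percentile(A[al][:,0],[.5,99.5])*1e3).round(1),'y',np.percentile(B[:,1],[3,50,97]).round(1),'z',np.percentile(B[:,2],[3,50,97]).round(1),'slopes',np.polyfit(B[:,0],B[:,1],1).round(3),np.polyfit(B[:,0],B[:,2],1).round(3))
if __name__=='__main__': chk(*sys.argv[1:])
E
python3 chk.py 3 big
python3 - <<'E'
from plan import *
s=seat['big'];g=.010
rows((s+ez*(.06-g),Rs),(s+ez*(.03-g),Rs),(s-ez*g,Rs))
d=load('side3');cv2.imwrite('pics/g3.png',cv2.resize(d['img'][200:380,110:300],None,fx=3.1,fy=3.1)[:,:,::-1])
E
```

```text
6.525 [0.5608 0.0921 0.1627] [ 0.3 -1.3 -1.5] 0.025073615685823746 79.55852150917053
tcp in seat mm [ 2.2 -2.8 52.2]
side 274 x [-50.1  51.9] all x [-198.9  135.4] y [-2.9  8.9 14.3] z [55.1 68.9 76.4] slopes [-0.028  7.985] [1.1000e-02 6.7696e+01]
top 293 x [-4.7 52.8] all x [ -6.3 137.8] y [-14.9  -1.9   9.8] z [65.  73.6 78. ] slopes [-0.045 -0.806] [1.0000e-03 7.2928e+01]
[0.0027, 0.0035, 0.0027, -0.0033, 0.002, 0.0012] mm 4 deg 0
[0.0028, 0.0037, 0.0402, -0.0033, 0.002, 0.0012] mm 32 deg 0
[0.0029, 0.0039, 0.0777, -0.0033, 0.002, 0.0012] mm 62 deg 0
```

View pics/g3.png

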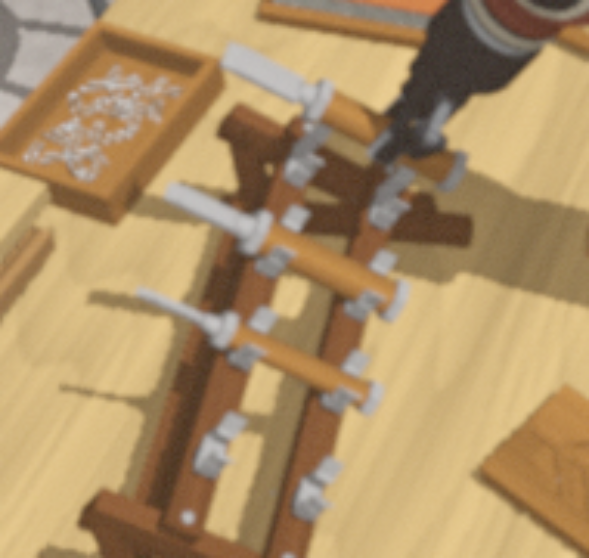

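The side view shows the big chisel poised parallel over its pair (clips at crop (305,150) and (390,200)), edge up the slope. Approaching to 30 mm and re-reading.

Request:
{"fn": "jog_arm", "kwargs": {"rows": [[0.001, 0.0015, 0.02, 0, 0, 0, 0], [0.001, 0.0015, 0.035, 0, 0, 0, 0], [0.001, 0.0015, 0.035, 0, 0, 0, 0], [0.001, 0.0015, 0.035, 0, 0, 0, 0]]}}

```text
time_s: 7.02
ee_pos: [0.5754, 0.0973, 0.1393]
ee_rot: [0.3, -0.104, 0.948, 0.03]
wrist_force: [0.4, -0.2, -1.4]
opening: 0.0251
finger_force: 79.6
```

```bash
python3 chk.py 4 big
python3 - <<'E'
from plan import *
rows((seat['big']-ez*.01,Rs))
E
```

```text
7.125 [0.5754 0.0976 0.1395] [-0.  -0.2 -1.4] 0.025480338415685654 79.60639715194702
tcp in seat mm [ 1.6 -0.6 24.4]
side 273 x [-49.5  53.5] all x [-199.   136.6] y [-3.1  9.1 15.1] z [29.1 43.  50.8] slopes [-0.021  8.113] [2.9000e-02 4.1532e+01]
top 286 x [-3.9 52.9] all x [ -5.8 137.8] y [-12.9  -0.6  11.4] z [38.9 46.  50.6] slopes [-0.033  0.269] [-6.0000e-03  4.5825e+01]
[0.0021, 0.0009, 0.0429, -0.0026, 0.0024, 0.0019] mm 34 deg 0
```

Request:
{"fn": "jog_arm", "kwargs": {"rows": [[0.001, 0.0005, 0.012, 0, 0, 0, 0], [0.001, 0.0005, 0.022, 0, 0, 0, 0], [0.001, 0.0005, 0.03, 0, 0, 0, 0], [0.001, 0.0005, 0.037, 0, 0, 0, 0], [0.001, 0.0005, 0.043, 0, 0, 0, 0], [0.001, 0.0005, 0.043, 0, 0, 0, 0], [0.001, 0.0005, 0.043, 0, 0, 0, 0]]}}

```text
time_s: 8.0
ee_pos: [0.5933, 0.1023, 0.1108]
ee_rot: [0.299, -0.105, 0.948, 0.031]
wrist_force: [-18.2, -3.6, 14.9]
opening: 0.0254
finger_force: 82.7
```

```bash
python3 chk.py 5 big
```

```text
8.1 [0.5933 0.1023 0.1107] [-18.   -2.8  14.6] 0.025114047583186673 82.71395802497864
tcp in seat mm [ 0.2  0.1 -9.8]
side 155 x [-48.5  52.8] all x [-198.9  138.1] y [-3.4  7.  15.6] z [-3.6 11.4 17.8] slopes [-0.011  7.054] [0.027 9.157]
top 233 x [-3.1 51.8] all x [ -6.2 136.8] y [-11.    0.5  11.6] z [ 6.3 12.6 17.2] slopes [-0.026  1.182] [1.0000e-03 1.2346e+01]
```

Request:
{"fn": "jog_arm", "kwargs": {"rows": [[0, 0, 0.002, 0, 0, 0, 0], [0, 0, 0.003, 0, 0, 0, 0], [0, 0, 0.003, 0, 0, 0, 0]]}}

```text
time_s: 8.48
ee_pos: [0.5935, 0.1024, 0.1105]
ee_rot: [0.297, -0.106, 0.948, 0.031]
wrist_force: [-51.4, -11.6, 40.7]
opening: 0.0252
finger_force: 87.4
```

```bash
python3 chk.py 6 big
```

```text
8.575 [0.5935 0.1024 0.1105] [-51.  -11.   41.4] 0.025557073256075046 87.33262538909912
tcp in seat mm [  0.3   0.2 -10.1]
side 147 x [-48.2  53.3] all x [-198.4  137.6] y [-3.4  7.1 15.6] z [-5.1 12.  17.6] slopes [-0.017  7.298] [0.035 8.827]
top 229 x [-2.7 51.5] all x [-198.7  136.6] y [-10.7   0.5  11.2] z [ 7.  12.5 18. ] slopes [-0.025  1.067] [1.1000e-02 1.2305e+01]
```

Firm stop (0.3 mm of motion for about 40 N more), so it is on the saddle. Relaxing, opening and retreating.

Request:
{"fn": "jog_arm", "kwargs": {"rows": [[0, 0, -0.003, 0, 0, 0, 0], [0, 0, -0.003, 0, 0, 0, 0.55], [0, 0, -0.003, 0, 0, 0, 0.55], [0, 0, -0.003, 0, 0, 0, 0.55], [0, 0, -0.003, 0, 0, 0, 0.55], [0, 0, -0.04, 0, 0, 0, 0.55], [0, 0, -0.1, 0, 0, 0, 0.55], [0, 0, -0.16, 0, 0, 0, 0.55], [0, 0, -0.2, 0, 0, 0, 0.7], [0, 0, -0.2, 0, 0, 0, 0.7]]}}

```text
time_s: 9.82
ee_pos: [0.5061, 0.083, 0.2429]
ee_rot: [0.303, -0.104, 0.947, 0.03]
wrist_force: [0.3, -0.3, -0.7]
opening: 0.0597
finger_force: 0.0
```

```bash
python3 chk.py 7 big
python3 - <<'E'
from plan import *
k='small';m=mid[k][:2]+.0005
a=(np.r_[m,.14],Rl(k));rows((np.array([.48,-.02,.30]),Rl(k)),a)
rows((np.r_[m,.004],Rl(k)),start=a)
E
```

```text
9.925 [0.5051 0.0833 0.2383] [ 0.4 -0.5  0.1] 0.059482353468792847 0.0
tcp in seat mm [ -0.6   0.6 146.4]
side 344 x [-47.2  52.3] all x [-198.5  137.8] y [-5.4  7.6 15.5] z [-4.4 11.6 17.7] slopes [0.008 6.624] [-8.000e-03  9.784e+00]
top 443 x [-51.7  51.1] all x [-62.1 136.4] y [-12.2   0.1  11.8] z [ 4.5 12.3 18. ] slopes [-0.007  0.124] [-4.0000e-03  1.2011e+01]
[0.0039, -0.1196, -0.0963, 0.0888, 0.4017, 0.2909] mm 123 deg 43
[0.162, -0.3302, 0.0382, 0.0888, 0.4017, 0.2909] mm 296 deg 43
[0.0, 0.0, 0.17, 0.0, 0.0, 0.0] mm 136 deg 0
```

Request:
{"fn": "jog_arm", "kwargs": {"rows": [[0.004, -0.12, -0.096, 0.089, 0.402, 0.291, 0.6], [0.004, -0.12, -0.096, 0.089, 0.402, 0.291, 0.6], [0.162, -0.33, 0.038, 0.089, 0.402, 0.291, 0.6], [0.162, -0.33, 0.038, 0.089, 0.402, 0.291, 0.6], [0.162, -0.33, 0.038, 0.089, 0.402, 0.291, 0.6], [0.162, -0.33, 0.038, 0.089, 0.402, 0.291, 0.6], [0.162, -0.33, 0.038, 0.089, 0.402, 0.291, 0.6], [0.162, -0.33, 0.038, 0.089, 0.402, 0.291, 0.6], [0.162, -0.33, 0.038, 0.089, 0.402, 0.291, 0.6], [0.162, -0.33, 0.038, 0.089, 0.402, 0.291, 0.6]]}}

```text
time_s: 11.18
ee_pos: [0.4765, -0.1935, 0.1422]
ee_rot: [0.001, 0.115, 0.993, -0.001]
wrist_force: [-0.5, 0.5, -0.6]
opening: 0.0512
finger_force: 0.0
```

Run:
```python
from plan import *
state();k='small';m=mid[k][:2]+.0005
rows((np.r_[m,.14],Rl(k)),(np.r_[m,.003],Rl(k)))
```

```text
11.175 [ 0.4765 -0.1935  0.1422] [-0.5  0.5 -0.6] 0.0512019213279172 0.0
[0.0007, -0.001, 0.0027, -0.0005, 0.0016, 0.0009] mm 2 deg 0
[0.0011, -0.0009, 0.1739, -0.0005, 0.0016, 0.0009] mm 139 deg 0
```

Request:
{"fn": "jog_arm", "kwargs": {"rows": [[0, -0.0005, 0.07, 0, 0, 0, 0.6], [0, -0.0005, 0.13, 0, 0, 0, 0.6], [0, -0.0005, 0.16, 0, 0, 0, 0.6], [0, -0.0005, 0.17, 0, 0, 0, 0.6], [0, -0.0005, 0.171, 0, 0, 0, 0.6], [0, -0.0005, 0.171, 0, 0, 0, 0], [0, -0.0005, 0.171, 0, 0, 0, 0], [0, -0.0005, 0.171, 0, 0, 0, 0], [0, -0.0005, 0.171, 0, 0, 0, 0], [0, -0.0005, 0.171, 0, 0, 0, 0]], "squeeze": 80}}

```text
time_s: 12.42
ee_pos: [0.4769, -0.1952, 0.006]
ee_rot: [0.001, 0.116, 0.993, -0.001]
wrist_force: [-1.4, 0.8, 6.2]
opening: 0.0171
finger_force: 78.1
```

Request:
{"fn": "jog_arm", "kwargs": {"rows": [[0, 0, -0.03, 0, 0, 0, 0], [0, 0, -0.08, 0, 0, 0, 0], [0, 0, -0.15, 0, 0, 0, 0], [0, 0, -0.22, 0, 0, 0, 0], [0, 0, -0.25, 0, 0, 0, 0], [0, 0, -0.25, 0, 0, 0, 0]]}}

```text
time_s: 13.18
ee_pos: [0.4769, -0.1952, 0.2071]
ee_rot: [0.003, 0.116, 0.993, -0.001]
wrist_force: [0.6, -0.1, -0.3]
opening: 0.0171
finger_force: 78.3
```

Run:
```python
from hold import *
snap('8');state();held('8')
s=seat['small'];g=.007
w0=(np.array([.47,.05,.34]),Rs);w1=(s+ez*(.11-g),Rs)
rows(w0);rows(w1,start=w0)
```

```text
13.275 [ 0.475  -0.1941  0.2028] [-0.6 -0.1 -1.6] 0.016744285939395684 78.32268118858337
side 162
  handle x [-0.0551  0.0466] whole x [-0.1231  0.0634] y [-0.0029  0.006   0.0113] z [-0.0224 -0.0161 -0.0057] slope y,z [-0.0155  0.0053] [-0.0186 -0.0155]
top 172
  handle x [0.0141 0.0522] whole x [-0.1204  0.0544] y [-0.0089  0.0001  0.0084] z [-0.0205 -0.0159 -0.0073] slope y,z [-0.0779  0.0025] [-0.0368 -0.0143]
[0.0765, 0.2955, -0.1713, -0.0909, -0.4006, -0.2901] mm 280 deg 43
[0.0296, 0.3686, 0.1881, 0.0, 0.0, 0.0] mm 332 deg 0
```

Request:
{"fn": "jog_arm", "kwargs": {"rows": [[0.0765, 0.2955, -0.171, -0.091, -0.4, -0.29, 0], [0.0765, 0.2955, -0.171, -0.091, -0.4, -0.29, 0], [0.0765, 0.2955, -0.171, -0.091, -0.4, -0.29, 0], [0.0765, 0.2955, -0.171, -0.091, -0.4, -0.29, 0], [0.0765, 0.2955, -0.171, -0.091, -0.4, -0.29, 0], [0.0765, 0.2955, -0.171, -0.091, -0.4, -0.29, 0], [0.0765, 0.2955, -0.171, -0.091, -0.4, -0.29, 0]]}}

```text
time_s: 14.15
ee_pos: [0.4701, 0.0493, 0.338]
ee_rot: [0.297, -0.103, 0.949, 0.033]
wrist_force: [0.9, -1.0, -0.6]
opening: 0.0166
finger_force: 78.6
```

Request:
{"fn": "jog_arm", "kwargs": {"rows": [[0.03, 0.3685, 0.188, 0, 0, 0, 0], [0.03, 0.3685, 0.188, 0, 0, 0, 0], [0.03, 0.3685, 0.188, 0, 0, 0, 0], [0.03, 0.3685, 0.188, 0, 0, 0, 0], [0.03, 0.3685, 0.188, 0, 0, 0, 0], [0.03, 0.3685, 0.188, 0, 0, 0, 0], [0.03, 0.3685, 0.188, 0, 0, 0, 0], [0.03, 0.3685, 0.188, 0, 0, 0, 0]]}}

```text
time_s: 15.15
ee_pos: [0.4724, 0.3505, 0.2027]
ee_rot: [0.298, -0.103, 0.948, 0.031]
wrist_force: [-0.7, -0.7, 0.1]
opening: 0.0168
finger_force: 78.7
```

```bash
python3 chk.py 9 small
python3 - <<'E'
from plan import *
s=seat['small'];rows((s+ez*(.03-.007),Rs))
E
```

```text
15.25 [0.4726 0.3506 0.2041] [ 1.  -0.2 -1.3] 0.016900574502052425 78.71906518936157
tcp in seat mm [  1.   -1.9 103.5]
side few 0
top few 0
[0.0013, 0.0026, 0.1007, -0.0012, 0.0006, -0.001] mm 81 deg 0
```

Approach to ~30 mm above the seat and look.

Request:
{"fn": "jog_arm", "kwargs": {"rows": [[0.001, 0.0015, 0.05, 0, 0, 0, 0], [0.001, 0.0015, 0.085, 0, 0, 0, 0], [0.001, 0.0015, 0.1, 0, 0, 0, 0], [0.001, 0.0015, 0.1, 0, 0, 0, 0], [0.001, 0.0015, 0.1, 0, 0, 0, 0]]}}

```text
time_s: 15.88
ee_pos: [0.5162, 0.3629, 0.1393]
ee_rot: [0.3, -0.103, 0.948, 0.033]
wrist_force: [-0.1, 0.5, 0.3]
opening: 0.0168
finger_force: 78.7
```

```bash
python3 chk.py 10 small
python3 - <<'E'
from plan import *
rows((seat['small']-ez*.007,Rs))
c=load('top10');d=load('side10')
cv2.imwrite('pics/g10.png',np.hstack([cv2.resize(c['img'][110:270,70:210],(400,450)),cv2.resize(d['img'][240:400,100:240],(400,450))])[:,:,::-1])
E
```

```text
15.975 [0.5161 0.3631 0.1393] [-0.1  0.2 -0.9] 0.01656331277345232 78.69726061820984
tcp in seat mm [ 0.8  1.  24.6]
side 208 x [-48.8  52.8] all x [-199.2  124.5] y [-5.8  5.2 12. ] z [30.7 38.7 44.4] slopes [-0.005  4.763] [-2.1000e-02  3.8585e+01]
top 182 x [ 1.1 52.1] all x [-198.8  124.6] y [-9.  -0.6  8.8] z [32.  39.4 44.1] slopes [-0.075  1.669] [2.7000e-02 3.8293e+01]
[0.0012, -0.0012, 0.0395, 0.0002, 0.0017, -0.0] mm 32 deg 0
```

View pics/g10.png

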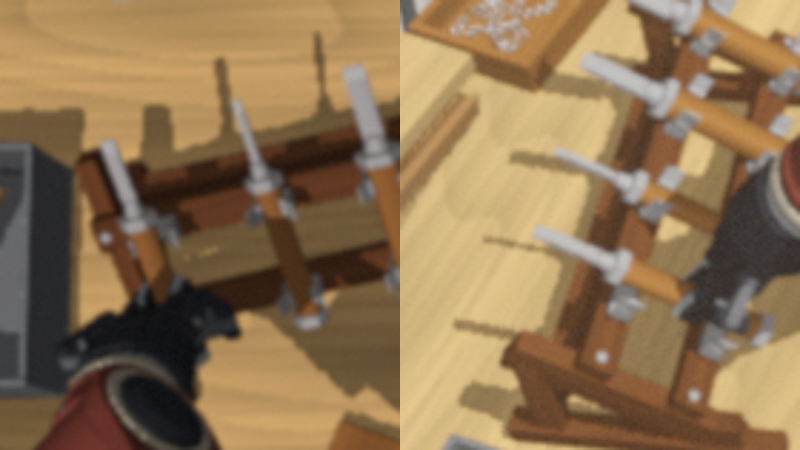

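Both views show the small chisel aligned over the left pair (crop (150,260) in top, (650,280) in side). Pressing.

Request:
{"fn": "jog_arm", "kwargs": {"rows": [[0.0005, -0.0005, 0.012, 0, 0, 0, 0], [0.0005, -0.0005, 0.02, 0, 0, 0, 0], [0.0005, -0.0005, 0.027, 0, 0, 0, 0], [0.0005, -0.0005, 0.034, 0, 0, 0, 0], [0.0005, -0.0005, 0.04, 0, 0, 0, 0], [0.0005, -0.0005, 0.041, 0, 0, 0, 0], [0.0005, -0.0005, 0.041, 0, 0, 0, 0]]}}

```text
time_s: 16.85
ee_pos: [0.5329, 0.3659, 0.1127]
ee_rot: [0.298, -0.103, 0.949, 0.031]
wrist_force: [-29.1, -14.5, 27.0]
opening: 0.017
finger_force: 83.4
```

```bash
python3 chk.py 11 small
```

```text
16.95 [0.533  0.3659 0.1127] [-28.1 -13.9  26.8] 0.01673622322095979 83.40827107429504
tcp in seat mm [-0.4  0.1 -7. ]
side 134 x [-50.2  52.4] all x [-199.6  123.3] y [-4.9  2.6 10.7] z [-0.6  7.6 11.5] slopes [0.01  2.771] [-0.016  7.388]
top 141 x [ 0.1 50.7] all x [-198.3  123.9] y [-8.7 -0.3  7.4] z [ 4.5  8.6 14. ] slopes [-0.052  1.164] [-0.015  9.497]
```

Request:
{"fn": "jog_arm", "kwargs": {"rows": [[0, 0, 0.001, 0, 0, 0, 0], [0, 0, -0.003, 0, 0, 0, 0], [0, 0, -0.003, 0, 0, 0, 0.45], [0, 0, -0.003, 0, 0, 0, 0.45], [0, 0, -0.003, 0, 0, 0, 0.45], [0, 0, -0.003, 0, 0, 0, 0.45], [0, 0, -0.04, 0, 0, 0, 0.45], [0, 0, -0.1, 0, 0, 0, 0.45], [0, 0, -0.16, 0, 0, 0, 0.45], [0, 0, -0.2, 0, 0, 0, 0.45], [0, 0, -0.2, 0, 0, 0, 0.45]]}}

```text
time_s: 18.32
ee_pos: [0.4448, 0.3477, 0.2454]
ee_rot: [0.301, -0.103, 0.947, 0.034]
wrist_force: [0.7, 0.3, -0.8]
opening: 0.0385
finger_force: 0.0
```

Run:
```python
from chk import *
chk('12','small');chk('13','big')
c=load('top13');d=load('side13')
cv2.imwrite('pics/g13.png',np.hstack([cv2.resize(c['img'][110:270,80:300],(420,450)),cv2.resize(d['img'][200:400,100:280],(380,450))])[:,:,::-1])
```

```text
18.425 [0.4443 0.3465 0.2408] [-0.3 -0.7 -0.8] 0.038350410232762776 0.0
tcp in seat mm [ -1.3   0.3 150. ]
side 326 x [-50.4  50.9] all x [-199.5  122.7] y [-6.1  3.8 11.2] z [-0.2  7.4 11.8] slopes [3.00e-03 3.38e+00] [-0.011  6.976]
top 297 x [-51.9  50.4] all x [-199.   122.5] y [-10.2  -1.3   7. ] z [ 1.6  8.9 13.3] slopes [-0.012 -1.288] [-0.009  8.626]
18.525 [0.4442 0.3461 0.2392] [ 0.2  0.5 -0.4] 0.03813372114841247 0.0
tcp in seat mm [ -2.5 270.4 148.8]
side 339 x [-46.9  51.8] all x [-61.8 137.5] y [-4.4  7.9 15.6] z [-4.8 11.2 17.6] slopes [0.01  7.097] [5.000e-03 9.589e+00]
top 465 x [-51.3  51.1] all x [-199.5  136.5] y [-12.5  -0.2  12. ] z [ 4.7 12.4 17.4] slopes [-0.003 -0.058] [2.0000e-03 1.2081e+01]
```

View pics/g13.png

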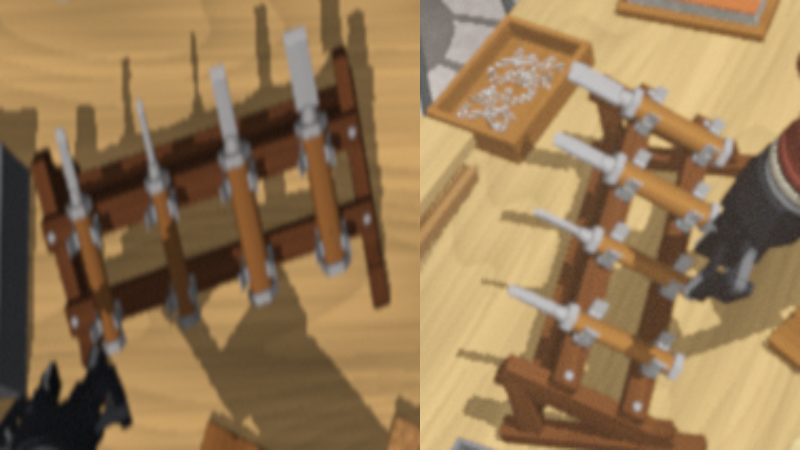

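Both chisels sit in their clips between the end posts, edges up, at the same depth as the stored ones. The gripper is clear.

```bash
python3 -c "
from cell import job_done;print(job_done())"
```

```text
the job is handed in; nothing more can be done
None
```

I pressed both loose chisels into their matching clip pairs, edges up the slope and measured fully home. I then handed the job in at about 18.5 s of the 59 s; the hand-in call returned no verdict.

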